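# Pack the steel formers into their case

### The arm

A 6-joint arm with a two-finger parallel gripper is mounted at the origin on the work surface. World frame = base frame: x ahead of the robot, y to its left, z up, the work surface at z = 0. Lengths are in m, angles in rad, forces in N, time in s.
With the tool pointing down it reaches from about 0.375 to 0.925 m from the base axis. Payload 5.7 kg.
Tool frame: the origin (TCP) lies midway between the tips of the shut fingers; the grasp point (between the pads) lies 19 mm behind it; z points along the fingers, y is the line along which they close (so a half turn about z gives the same grasp; the last joint's range is limited). The gripper opens to 88 mm and grips with 3 to 60 N. Pads are 20 mm wide; open, the fingers measure 115 mm over their backs; the gripper's body (75 mm by 178 mm) begins 61 mm behind the grasp point.
Start: joints at [-1.3, 0.359, 1.51, -0, 1.272, -0.115], TCP at [0.226, -0.556, 0.223] pointing down, gripper open.
Joint ranges: [-2.97, 2.97], [-1.01, 2.36], [0.21, 2.38], [-0.96, 4.11], [0.2, 2.71], [-2.98, 2.98]. Speed limits (rad/s): [2.39, 2.39, 3.14, 3.14, 3.14, 3.14].

### API

Orientations are given as a unit quaternion [x, y, z, w].
In Python, from bench import move_ptp, servo_line, goto_joints, move_gripper, sleep, inverse_kinematics, capture, PlanningError, close_job, spot_in, silhouettes, current_clock, current_joint_pos, current_qvel, current_joint_torque, current_position, current_orientation, current_force, current_torque, current_finger_gap, current_grip_force gives the robot as it stands. Calls block until the motion is done:
- move_ptp(position, orientation): joint-space move of the TCP to a pose.
- servo_line(position, orientation=None, rate=0.15, contact_N=None): straight line of the TCP; orientation=None keeps the orientation; rate is the mean speed in m/s. With contact_N (N) it stops when the force on the tool has changed by that much, and returns True; else False.
- goto_joints(angles): joint-space move.
- move_gripper(opening): finger opening in m; the grip force is fixed at half the most; returns when the fingers have stopped.
- sleep(seconds).
- inverse_kinematics(position, orientation): joint angles nearest the present ones, or None.
- capture(name): name is "scene" or "top" or "wrist"; returns a dict with "image" (400x640x3 uint8, blue, green, red), "range_z" (400x640 float32, m along the optical axis (not along the pixel's ray), 0 where there is no reading), "intrinsics" (3x3 intrinsics, pixels), "R" (3x3) and "t" (3): a world point X has camera coordinates R X + t. Camera axes: x right, y down, z forward; pixel columns grow to the right and rows downward; lengths in m; the calibration is good to about 2 mm. A picture is of the moment at which its call begins.
A pose or a line that the arm cannot do raises PlanningError and nothing moves.
- close_job(): hands the job in; it is judged then, once.
Trained networks look in the newest picture that a camera, given by its name, has taken for a name from the list of things; names that differ only in an ending like _2 or _b are one class to them, and where a whole thing is asked for, a point or a joint stands for the part that bears it (a point fixed in the world has none). Each returns a list of dicts, best first, with "conf" (0 to 1); they miss things now and then, are a little off and sometimes report something else, mostly with a low value. They report only what shows in the picture. A call takes as long as a camera call. They do not tell look-alikes from the thing itself.
- spot_in(camera, query): "xy" ([column, row] in pixels, amid what is visible of it).
- silhouettes(camera, query): "region" (400x640 bool, what is visible of it) and "xy" ([column, row] in pixels, amid what is visible of it).
Readings, each from a call of its own:
- current_clock(): time.
- current_joint_pos(): joint angles.
- current_qvel(): joint speeds.
- current_joint_torque(): joint torques, N m.
- current_position(): TCP position.
- current_orientation(): TCP orientation.
- current_force(): force on the tool from outside, world axes, zero at the start.
- current_torque(): the same for the moment, N m.
- current_finger_gap(): finger opening in m.
- current_grip_force(): force on a finger pad.
Only numpy, scipy, OpenCV 4.12 (cv2) and the standard library are available. Lean on these libraries where they do the work, as an engineer would, in place of code of your own. Each camera call takes 0.05 s, during which the arm holds its last target. There are 200 camera calls.

### The job

The small open wooden case already holds two polished steel formers standing apart; the two other steel formers stand on the bench. Put all four upright in one row between the case's dark stops, fully down on its floor, lowered and not dropped; they only just fit, so close the row up to make room for the last, pushing only gently and easing off as soon as a former meets resistance. Let go, and leave the other things on the bench where they are.

Things in the scene. Friction and masses are not known exactly. Their poses are not given: they have to be found in the camera images.
- case: Open pale wooden case, fixed: outside 62 (its x) by 228 mm (its y), 30 mm high, walls and floor 8 mm. Origin: centre of underside; y along its length. Inside, two dark stop blocks (12 mm thick, rim high, full width), 148 mm apart face to face, are clamped together off-centre by up to 20 mm either way along y: find them by touch. The row of four takes 146 mm.
- dished_block: Steel block former, 40 mm (its x) by 36 mm (its y), 58 mm tall, a dark round mark on its top, foot and head edges bevelled by 3 mm. Starts in the case with its x roughly along the case's x; its 36 mm go along the row. Origin: centre of its underside, z up.
- wide_stake: Round upright steel stake, 40 mm diameter, 60 mm tall, the uppermost 10 mm domed, foot edge bevelled 3 mm. Starts in the case. Origin: centre of its underside, z up.
- grooved_block: Steel block former, 40 mm (its x) by 34 mm (its y), 56 mm tall, two dark stripes along its x on its top, foot and head edges bevelled by 3 mm. Starts on the bench; its 34 mm must go along the row, as the row has no room for its 40 mm side. Origin: centre of its underside, z up.
- slim_stake: Round upright steel stake, 36 mm diameter, 62 mm tall, the uppermost 12 mm domed, foot edge bevelled 3 mm. Starts on the bench. Origin: centre of its underside, z up.
- wood_block: Bystander: dark wooden block 60 by 60 mm, 45 mm tall, stands on the bench, does not belong in the case. Origin: centre of its underside, z up.
- hammer: Bystander: hammer lying on the bench.
- bowl: Bystander: small metal bowl, 100 mm across, 45 mm tall, on the bench. Origin: centre of its underside, z up.
- oil_bottle: Bystander: small white bottle, 44 mm diameter, 110 mm tall, on the bench. Origin: centre of its underside, z up.
- napkin_ring: Bystander: thin metal ring, 40 mm diameter, 18 mm tall, on the bench. Origin: centre of its underside, z up.
- screwdriver: Bystander: screwdriver lying on the bench.
Mind the look-alikes: they are no part of the job. Leave any turquoise look-alike of the dished_block alone. What is shaped like the grooved_block but blue is not meant.

How it is judged:
By the outcome, as a careful person would: the job done as asked, in the order asked, and still so for the second after the job is handed in, with the robot touching nothing.
It also fails if it takes over 67 s, if anything falls off the work surface, if the arm or the gripper's body presses on something with over 40 N, if the wrist force passes 120 N, or if a joint passes its speed limit or range.

## Working session

There is one attempt and no reset: what is moved stays moved. The work goes in short steps, each a Python script; the robot and the scene stay as the last script left them, time stands still between calls to the robot, and variables do not carry over. Pictures are saved under pics/ and viewed, at most 10 in all, crops included, and the job is handed in when it is done.

```bash
mkdir -p pics; ls; cat > h.py <<'E'
import numpy as np, cv2
from bench import *
def world(c,u,v,z=None):
    K,R,t=c["intrinsics"],c["R"],c["t"]
    ray=np.stack([(u-K[0,2])/K[0,0],(v-K[1,2])/K[1,1],np.ones_like(u,float)],-1)
    return ray,K,R,t
def cloud(c):
    v,u=np.mgrid[:400,:640]
    ray,K,R,t=world(c,u,v)
    P=(ray*c["range_z"][...,None]-t)@R
    P[c["range_z"]<=0]=np.nan
    return P
E
python3 - <<'E'
from h import *
for n in ("top","scene"):
    c=capture(n); cv2.imwrite(f"pics/{n}.png",c["image"]); P=cloud(c)
    print(n, -c["R"].T@c["t"])
    for q in ["case","dished_block","wide_stake","grooved_block","slim_stake","wood_block","hammer","bowl","oil_bottle","napkin_ring","screwdriver"]:
        for s in silhouettes(n,q)[:4]:
            m=s["region"]; p=P[m]; p=p[~np.isnan(p[:,0])]
            zt=np.percentile(p[:,2],95) if len(p) else 0
            tp=p[p[:,2]>zt-.004] if len(p) else p
            if len(tp)>4:
                r=cv2.minAreaRect((tp[:,:2]*1000).astype(np.float32))
                print(q,round(s["conf"],2),np.round(s["xy"]),len(p),"z",round(zt,3),"rect",np.round(r[0],1),np.round(r[1],1),round(r[2],1))
            else: print(q,round(s["conf"],2),s["xy"],"no depth")
print(current_clock())
E
```

```text
pics
top [0.39678774 0.01183886 1.12102763]
case 0.86 [325. 212.] 1339 z 0.033 rect [496.2 -30. ] [227.2  61.7] 77.1
case 0.41 [230. 217.] 220 z 0.058 rect [476.3 245.7] [34.7 31.6] 14.0
dished_block 0.7 [307. 170.] 194 z 0.06 rect [629.2  23.5] [37.7 31.9] 27.5
dished_block 0.68 [314. 214.] 199 z 0.068 rect [500.3  -7.3] [32.7 37.6] 73.2
dished_block 0.62 [464. 165.] 316 z 0.111 rect [ 654.7 -437.4] [18.1 18.3] 88.6
dished_block 0.55 [306. 253.] 173 z 0.061 rect [383.4  20.8] [30.8 35.6] 71.0
wide_stake 0.66 [331. 217.] 164 z 0.067 rect [492.2 -51.4] [28.9 28.6] 81.9
grooved_block 0.69 [230. 216.] 200 z 0.058 rect [475.5 245.3] [33.2 31.3] 12.6
grooved_block 0.49 [259. 220.] 159 z 0.059 rect [467.3 155.3] [29.4 34.6] 86.1
slim_stake 0.53 [463. 164.] 282 z 0.11 rect [ 652.8 -435.9] [15.5 14.8] 86.4
slim_stake 0.46 [334. 156.] 129 z 0.061 rect [678.4 -46.1] [25.2 23.1] 14.5
wood_block 0.68 [394. 198.] 485 z 0.048 rect [ 546.  -232.3] [58.1 59.1] 82.7
hammer 0.89 [177. 182.] 946 z 0.027 rect [623.1 411.1] [ 83.1 257.8] 81.6
bowl 0.62 [417. 280.] 922 z 0.046 rect [ 319.5 -309.7] [93.4 9
[... 741 characters left out ...]
7.4
grooved_block 0.65 [332. 172.] 267 z 0.058 rect [469.7 158.5] [33.2 38.7] 84.4
grooved_block 0.49 [352. 155.] 219 z 0.058 rect [477.7 247.4] [36.8 32. ] 19.0
wood_block 0.92 [272. 267.] 696 z 0.048 rect [ 549.9 -232.3] [59.7 57.8] 80.8
hammer 0.88 [407. 149.] 634 z 0.028 rect [624.  444.9] [256.7  86.6] 9.1
bowl 0.61 [186. 242.] 929 z 0.046 rect [ 319.9 -308.2] [95.7 98.9] 61.1
oil_bottle 0.96 [248. 354.] 660 z 0.111 rect [ 657.  -436.9] [19.1 18.9] 20.4
napkin_ring 0.61 [315. 163.] 132 z 0.018 rect [372.8 194. ] [34.2 43. ] 36.2
napkin_ring 0.35 [410. 150.] 683 z 0.028 rect [623.7 445. ] [257.2  87. ] 9.1
screwdriver 0.89 [325. 292.] 465 z 0.027 rect [ 680.2 -208.3] [18.5 96.8] 64.5
1.2
```

```bash
python3 - <<'E'
import cv2
a=cv2.imread("pics/top.png")[130:290,160:480]; b=cv2.imread("pics/scene.png")[130:300,240:420]
cv2.imwrite("pics/a.png",cv2.resize(a,(800,400),interpolation=2)); cv2.imwrite("pics/b.png",cv2.resize(b,(630,595),interpolation=2))
E
```

```text
(no output)
```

View pics/a.png

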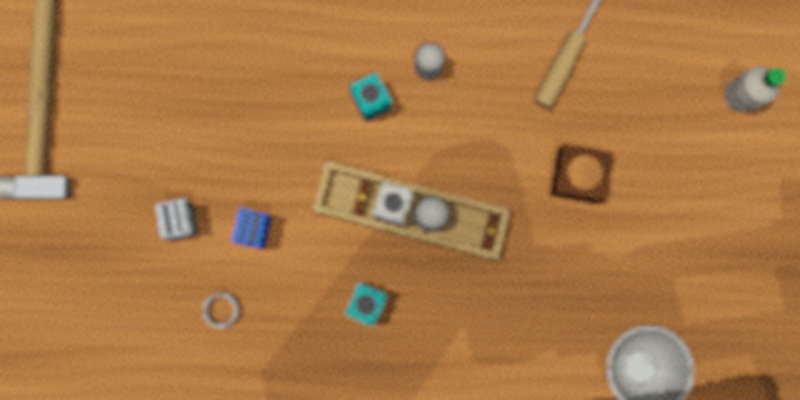

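View pics/b.png

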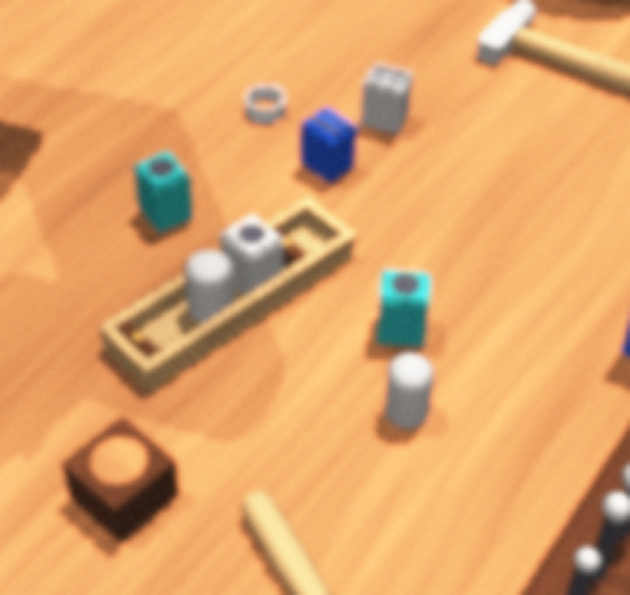

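The steel grooved block is at crop (175,218), and its stripes are yawed about +14°. The slim stake is at (430,60). In the case, the dished block sits by the left (+y) stop at (364,197), then the wide stake, then free space up to the right stop at (492,231). The turquoise and blue pieces are decoys.

I'll grip each cased piece across the case, lift it 1.5 mm and slide it until it touches.

```bash
cat >> h.py <<'E'
from scipy.spatial.transform import Rotation as Ro
A=np.deg2rad(77.0)            # case y axis
EY=np.array([np.cos(A),np.sin(A),0]); EX=np.array([EY[1],-EY[0],0])
C0=np.array([.4972,-.0295,0])
def quat(th):                 # tool down, tool y at angle th (or th+pi), j6 most central
    best=None
    for a in (th,th+np.pi):
        y=np.array([np.cos(a),np.sin(a),0]); z=np.array([0,0,-1.]); x=np.cross(y,z)
        q=Ro.from_matrix(np.c_[x,y,z]).as_quat()
        j=inverse_kinematics([.5,.0,.15],q)
        if j is not None and (best is None or abs(j[5])<best[0]): best=(abs(j[5]),q)
    return best[1]
QX=A-np.pi/2                  # closing across the case
def loc(p): d=np.array(p)-C0; return np.array([d@EX,d@EY,d[2]])*1000
def wor(x,y,z): return C0+EX*x+EY*y+np.array([0,0,z])
def rel(d,rate=.03,c=None):
    return servo_line(list(np.array(current_position())+d),None,rate,c)
def st(s): print(s,"t",round(current_clock(),2),"loc",np.round(loc(current_position()),2),"F",np.round(current_force(),1),"gap",round(current_finger_gap()*1000,1))
E
python3 - <<'E'
from h import *
q=quat(QX); p=np.array([.5016,-.0077,0])
print(loc(p),loc([.4937,-.0524,0]))
move_gripper(.07)
move_ptp(list(p+[0,0,.13]),q); c=capture("wrist"); cv2.imwrite("pics/w1.png",c["image"]); st("above")
P=cloud(c); m=(abs(P[...,2]-.031)<.004); r=P[m][:,:2]*1000
d=(P[m]-C0)@np.c_[EX,EY]*1000; print("rim",len(d),np.percentile(d,[1,99],axis=0))
servo_line(list(p+[0,0,.034]),None,.12,8); st("down")
move_gripper(.03); st("grip")
rel([0,0,.0015]); st("lift")
for s in (1,-1):
    print(rel(EX*.008*s,.015,4)); st("x%d"%s); 
E
```

```text
[-0.6167047  22.23105205  0.        ] [  1.74108392 -23.10040317   0.        ]
above t 3.97 loc [-5.0000e-02  2.1520e+01  1.3016e+02] F [-0.6 -0.1  0.6] gap 70.0
rim 8076 [[-109.80997817 -110.19137421]
 [ 168.58113473  161.89245806]]
down t 4.92 loc [-0.12 22.23 34.42] F [-0.7 -0.2  1.3] gap 69.9
grip t 5.49 loc [-0.31 22.27 34.29] F [0.3 0.4 3.2] gap 40.0
lift t 5.74 loc [-1.01 22.2  35.38] F [-1.   0.2 -5. ] gap 40.1
True
x1 t 6.1 loc [ 1.84 22.02 34.51] F [-0.4 -0.7 -5.4] gap 40.3
True
x-1 t 6.47 loc [-2.12 22.04 34.31] F [ 0.7 -0.1  2.1] gap 40.0
```

View pics/w1.png

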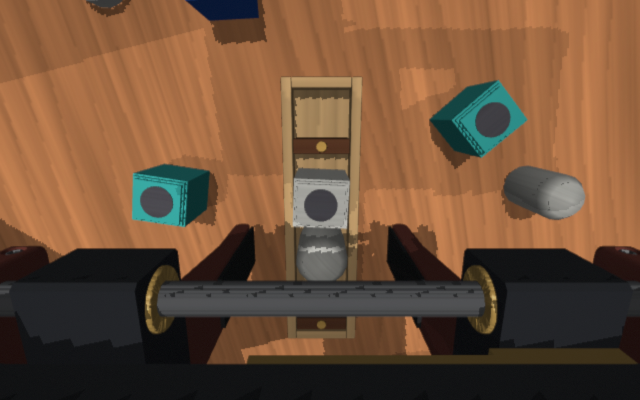

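The wrist view shows the case vertical, with its centre at column 321 and the dished block square in it at column 320. So the case angle and centre line hold. Next I close up the first two pieces, using absolute commands.

```bash
cat >> h.py <<'E'
def line(x,y,z,rate=.03,c=None): return servo_line(list(wor(x/1e3,y/1e3,z/1e3)),None,rate,c)
E
python3 - <<'E'
from h import *
line(-.1,22,34.3); line(-.1,22,37.5); sleep(.2); st("lift")
print(line(-.1,50,37.5,.02,4)); st("contact"); y=loc(current_position())[1]
sleep(.1); st("settle")
line(-.1,y-.2,37.5); sleep(.1); st("ease")
print(line(-.1,y-.2,33,.02,6)); st("lower")
move_gripper(.06); st("open")
line(-.1,y-.2,90,.2)
yw=-23.1; line(-.1,yw,90,.2); line(-.1,yw,34.3,.15,8); move_gripper(.03); st("gripW")
line(-.1,yw,37.5); sleep(.2); st("lift")
print(line(-.1,yw+20,37.5,.02,4)); st("contact"); y=loc(current_position())[1]
line(-.1,y-.2,37.5); sleep(.1); st("ease")
print(line(-.1,y-.2,33,.02,6)); st("lower")
move_gripper(.06); line(-.1,y-.2,100,.25); line(-.1,y-30,130,.25); 
c=capture("wrist"); cv2.imwrite("pics/w2.png",c["image"]); st("end")
E
```

```text
lift t 7.17 loc [-0.22 21.95 37.21] F [ 0.6  0.3 -5.2] gap 39.7
True
contact t 7.99 loc [-0.55 36.52 37.04] F [ 0.5 -2.4 -5.4] gap 40.2
settle t 8.09 loc [-1.51 36.46 36.47] F [ 0.4 -0.9 -5.6] gap 40.0
ease t 8.44 loc [-0.34 36.34 37.29] F [-0.4  0.  -4.9] gap 40.3
True
lower t 8.69 loc [ 0.11 36.21 34.15] F [ 0.1 -0.9  4.9] gap 39.9
open t 9.22 loc [-1.31 36.15 33.25] F [-1.7 -0.5  0.2] gap 59.5
gripW t 11.08 loc [  0.5  -23.05  35.04] F [-1.   0.6  6.3] gap 39.3
lift t 11.54 loc [ -0.53 -23.12  37.16] F [-0.3 -1.1 -5.5] gap 39.2
False
contact t 12.69 loc [-0.08 -3.2  37.5 ] F [ 0.7  0.  -5.8] gap 39.2
ease t 13.04 loc [-0.09 -3.45 37.5 ] F [-0.2 -0.7 -6.3] gap 39.4
True
lower t 13.28 loc [ 0.34 -3.41 34.88] F [0.  1.1 4.3] gap 39.1
end t 14.6 loc [ -0.86 -33.12 128.93] F [0.1 0.  0. ] gap 59.9
```

View pics/w2.png

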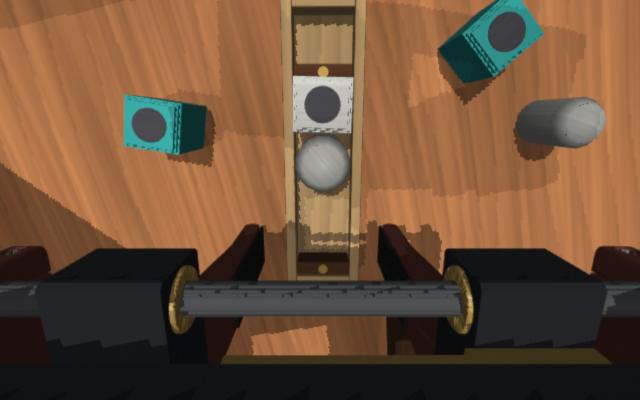

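The dished block is against the +y stop, but the wide stake at (323,163) still has a few mm of gap because the travel I commanded was too short. I'll continue that slide.

```bash
python3 - <<'E'
from h import *
yw=-3.4; line(-.1,yw,90,.3); line(-.1,yw,34,.15,8); move_gripper(.03); st("gripW")
line(-.1,yw,37.3); sleep(.2); st("lift")
print(line(-.1,yw+15,37.3,.02,4)); st("contact"); y=loc(current_position())[1]
line(-.1,y-.2,37.3); sleep(.1); st("ease")
print(line(-.1,y-.2,33,.02,6)); st("lower")
move_gripper(.06); line(-.1,y-.2,100,.25)
# to the grooved block: look from above
g=np.array([.4766,.2464,0])
move_ptp(list(g+[-.03,0,.16]),quat(np.deg2rad(104))); sleep(.15)
c=capture("wrist"); cv2.imwrite("pics/w3.png",c["image"]); st("end"); P=cloud(c)
m=(abs(P[...,2]-.056)<.004)&(np.hypot(P[...,0]-g[0],P[...,1]-g[1])<.035)
r=cv2.minAreaRect((P[m][:,:2]*1000).astype(np.float32)); print(m.sum(),r)
E
```

```text
gripW t 15.9 loc [ 0.44 -3.4  34.8 ] F [-1.2  0.3  7.3] gap 39.4
lift t 16.36 loc [-0.51 -3.41 36.98] F [ 0.5  0.6 -5.8] gap 39.0
True
contact t 16.73 loc [-0.6   0.14 36.71] F [ 0.8 -0.5 -5.1] gap 39.4
ease t 17.08 loc [-0.52 -0.06 37.02] F [-1. -1. -6.] gap 39.2
True
lower t 17.31 loc [-0.17 -0.04 34.73] F [-0.3  1.   4.9] gap 39.2
end t 19.94 loc [-111.07  256.96  159.76] F [-0.2 -0.6 -0.5] gap 60.1
1739 ((477.25244140625, 248.705810546875), (39.573524475097656, 33.37325668334961), 13.309483528137207)
```

View pics/w3.png

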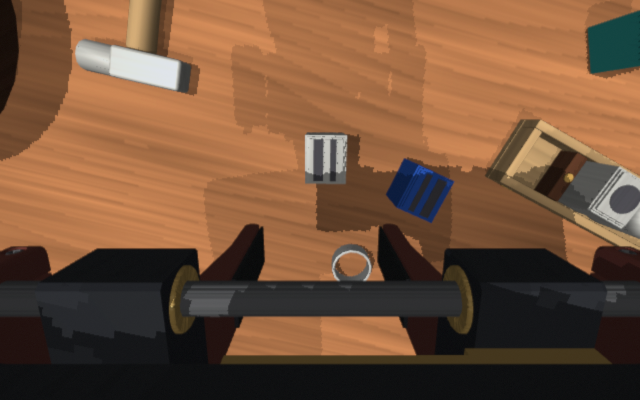

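Grooved block found at (326,158) px, world (477.2, 248.7), yaw 13.3°. The blue decoy at (418,190) is clear of the fingers. I centre the block with a squeeze across its 34 mm side, regrip it across its 40 mm side, then place it.

```bash
cat >> h.py <<'E'
def take(g,th1,th2,z=.026):   # centring squeeze along th1, then grip along th2
    q1,q2=quat(th1),quat(th2); g=np.array([*g,0])
    servo_line(list(g+[0,0,.1]),q1,.3); servo_line(list(g+[0,0,z]),q1,.2,10)
    move_gripper(.02); st("squeeze"); move_gripper(.062)
    servo_line(list(g+[0,0,.075]),q1,.25); move_ptp(list(g+[0,0,.075]),q2)
    servo_line(list(g+[0,0,z]),q2,.15,10); move_gripper(.02); st("regrip"); zz=current_position()[2]
    servo_line(list(g+[0,0,.1]),q2,.2); sleep(.1); st("lifted"); return zz
E
python3 - <<'E'
from h import *
t=np.deg2rad(13.3)
z=take((.4770,.2478),t+np.pi/2,t); print("z",z)
q=quat(QX)
move_ptp(list(wor(0,-.046,.115)),q); line(-.1,-46,z*1e3+14,.15,12); st("above")
print(line(-.1,-46,z*1e3+5,.03,8)); line(-.1,-46,z*1e3+11,.03); sleep(.15); st("low")
print(line(-.1,-25,z*1e3+11,.02,4)); st("contact"); y=loc(current_position())[1]
line(-.1,y-.2,z*1e3+11); sleep(.1); st("ease")
print(line(-.1,y-.2,z*1e3+5,.02,6)); st("lower")
c=capture("scene"); cv2.imwrite("pics/s2.png",cv2.resize(c["image"][150:270,230:390],(800,600),interpolation=2))
E
```

```text
squeeze t 21.36 loc [-81.59 266.44  26.92] F [-1.8  2.3  6.5] gap 33.8
regrip t 24.69 loc [-81.38 266.07  26.77] F [0.7 0.  6.4] gap 40.1
lifted t 25.31 loc [-83.62 264.59  98.19] F [ 0.6  0.7 -5.8] gap 39.9
z 0.02677477345367213
above t 27.18 loc [  0.27 -45.37  40.98] F [-0.2  0.1 -5.6] gap 40.0
True
low t 27.94 loc [ -0.4  -45.99  37.58] F [-1.   0.3 -6.6] gap 39.9
True
contact t 28.57 loc [ -0.51 -35.52  37.3 ] F [-0.3 -0.9 -5.7] gap 40.2
ease t 28.92 loc [ -0.42 -35.6   37.56] F [-0.3  0.9 -6. ] gap 39.4
True
lower t 29.18 loc [ -0.07 -35.67  34.19] F [ 0.5 -0.   2.8] gap 39.8
```

View pics/s2.png

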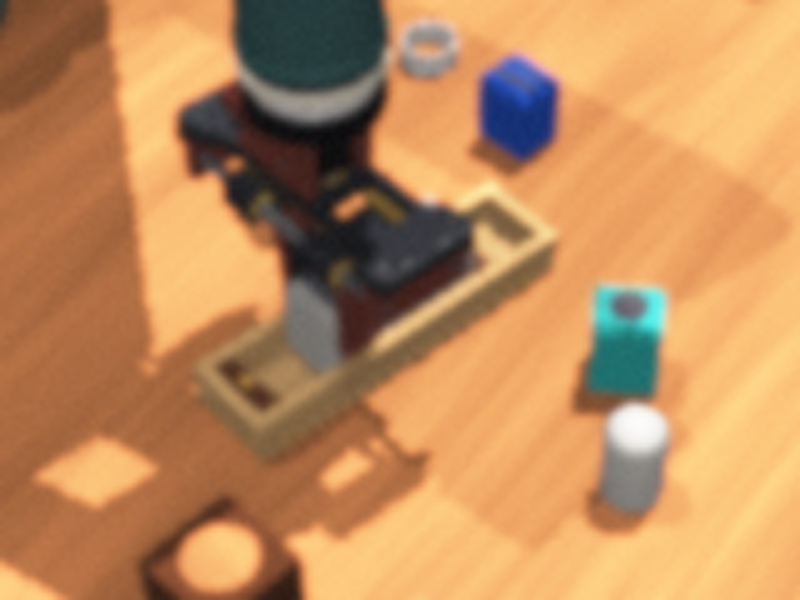

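The grooved block is down in the case at crop (315,330), square to the row. Before the last piece, I'll measure the remaining slot by touch with the closed fingers. That also nudges the row shut.

```bash
python3 - <<'E'
from h import *
move_gripper(.06); line(-.1,-35.6,80,.25); move_gripper(0)
line(-.1,-71.5,80,.3); sleep(.1); print(line(-.1,-71.5,20,.15,8)); st("in")
print(line(-.1,-50,20,.02,6)); st("row"); a=loc(current_position())[1]
print(line(-.1,-95,20,.025,5)); st("stop"); b=loc(current_position())[1]
line(-.1,b+3,20,.05)
print("travel",a-b,"slot centre",(a+b)/2)
line(-.1,-71.5,110,.3)
c=capture("wrist"); cv2.imwrite("pics/w4.png",c["image"]); st("end")
E
```

```text
False
in t 32.01 loc [ -0.21 -71.06  20.01] F [ 0.4 -0.4 -0.1] gap 0.5
True
row t 32.59 loc [  0.21 -63.18  20.25] F [-0.4 -3.2  2. ] gap 0.9
True
stop t 33.33 loc [ -0.41 -78.73  19.76] F [0.9 3.2 2.2] gap 0.1
travel 15.554447924358051 slot centre -70.95376722271965
end t 34.08 loc [ -0.46 -71.47 109.94] F [-0.8 -0.3 -0.4] gap 0.1
```

View pics/w4.png

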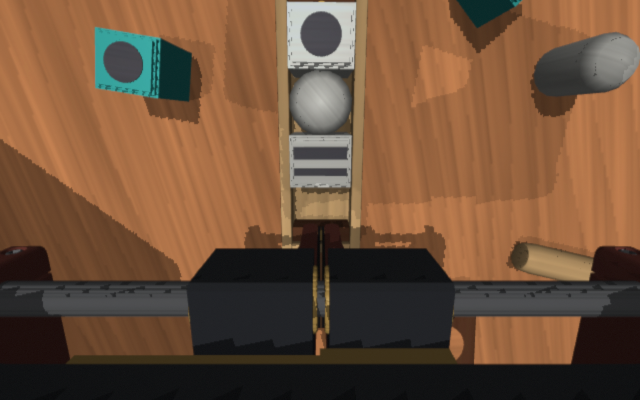

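The three pieces in the wrist view stand square, at rows 35, 100 and 160. The slot reads about 35.5 mm, so roughly 2 mm of slack remains in the row. I'll push gently once more with a slightly higher threshold and re-measure.

```bash
python3 - <<'E'
from h import *
line(-.1,-71,20,.25); sleep(.1)
for n in (9,12):
    print(line(-.1,-66,20,.05,8),line(-.1,-50,20,.012,n)); st("row %d"%n); a=loc(current_position())[1]
    line(-.1,-66,20,.05)
print(line(-.1,-95,20,.025,5)); st("stop"); b=loc(current_position())[1]
line(-.1,b+4,20,.05)
print("travel",a-b,"slot centre",(a+b)/2)
line(-.1,-71.5,90,.3); st("end")
E
```

```text
False True
row 9 t 35.5 loc [ -0.08 -63.22  19.95] F [ 0.8 -2.3  1.7] gap 0.7
False True
row 12 t 36.58 loc [ 3.000e-02 -6.329e+01  2.000e+01] F [-0.3 -1.7  2.3] gap 0.3
True
stop t 37.48 loc [ -0.19 -78.74  19.86] F [1.6 2.8 2.5] gap 0.4
travel 15.450525588625382 slot centre -71.01772774632607
end t 38.12 loc [  0.87 -71.62  91.18] F [-0.6 -0.7 -0.9] gap 0.3
```

The row does not move under 12 N, so it is tight and the fingers are simply a little wider than the pads. Slot centre is about -71.2 mm. Now the slim stake.

```bash
python3 - <<'E'
from h import *
g=np.array([.6795,-.046]); line(-.1,-71.5,105,.3); move_gripper(.066)
move_ptp([*g,.12],quat(A)); 
z=take(g,A,QX); print("z",z)
move_ptp(list(wor(-.0001,-.0712,.125)),quat(QX)); sleep(.2); st("over")
Y=-71.2
print(line(-.1,Y,z*1e3+45,.15,10)); sleep(.1); st("pre")
print(line(-.1,Y,z*1e3+11,.03,6)); st("in"); 
print(line(-.1,Y,z*1e3+5,.02,6)); st("floor")
c=capture("scene"); cv2.imwrite("pics/s3.png",cv2.resize(c["image"][150:270,230:390],(800,600),interpolation=2))
E
```

```text
squeeze t 42.08 loc [182.    25.49  26.88] F [1.1 3.1 5.3] gap 35.3
regrip t 45.46 loc [181.77  24.96  26.76] F [-1.6  0.5  5.6] gap 35.6
lifted t 46.08 loc [179.47  24.79  97.71] F [-0.2  0.2 -4.4] gap 35.1
z 0.02675798126347648
over t 47.12 loc [  1.68 -70.86 124.91] F [-0.  -0.  -3.7] gap 35.3
False
pre t 47.73 loc [  1.   -71.18  72.57] F [ 0.4  0.7 -3.7] gap 35.3
False
in t 49.01 loc [ 7.000e-02 -7.122e+01  3.791e+01] F [ 0.3  0.5 -4.3] gap 35.3
True
floor t 49.27 loc [  0.5  -71.26  34.55] F [ 0.7 -0.3  2.5] gap 35.2
```

It slid in freely to floor height. Now I release, retreat and check.

```bash
python3 - <<'E'
from h import *
move_gripper(.062); line(-.1,-71.2,110,.2); move_ptp(list(wor(-.0001,-.105,.22)),quat(QX)); sleep(.2)
c=capture("wrist"); st("end")
cv2.imwrite("pics/f1.png",c["image"][:260,150:490])
c=capture("top"); P=cloud(c); 
m=(P[...,2]>.05); d=(P-C0)@np.c_[EX,EY]*1000
for y in (38,0,-36,-71):
    k=m&(abs(d[...,0])<22)&(abs(d[...,1]-y)<14); print(y,k.sum(),np.nanmax(P[...,2][k]) if k.any() else None)
E
```

```text
end t 51.26 loc [  -1.29 -104.52  218.2 ] F [ 0.2  0.3 -0.2] gap 61.9
38 136 0.07284162364647187
0 119 0.06957612196450297
-36 497 0.6611935628605217
-71 747 0.6595963523054562
```

View pics/f1.png

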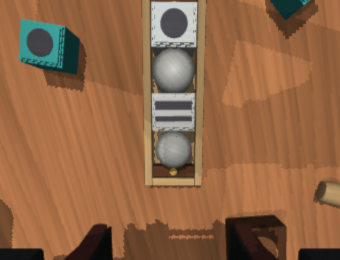

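The wrist view shows all four in one row between the stops: dished (174,24), wide (174,70), grooved (173,110), slim (173,150). One last check of the top heights before handing in.

```bash
python3 - <<'E'
from h import *
c=capture("wrist"); P=cloud(c); d=(P-C0)@np.c_[EX,EY]*1000
for y in (38,0,-36,-71):
    k=(P[...,2]>.04)&(P[...,2]<.09)&(abs(d[...,0])<12)&(abs(d[...,1]-y)<9); z=P[...,2][k]*1000
    print(y,k.sum(),np.round(np.percentile(z,[5,50,95]),1))
ok=all(1 for _ in [0]); print(current_clock())
E
```

```text
38 637 [64.5 66.  67.2]
0 554 [63.7 65.4 67.3]
-36 518 [62.6 63.8 65.2]
-71 470 [64.6 66.9 69.1]
51.3583
```

Tops are at 66, 68 (dome peak), 64 and 70 (dome peak) mm, as expected with every piece on the floor.

```bash
python3 -c "
from bench import *
print(close_job())"
```

```text
the job is handed in; nothing more can be done
None
```

All four steel formers stand upright on the case floor in one closed row between the stops, released and handed in at about 51 s; I moved nothing else on the bench.

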